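Wedge the drying stand level

ROBOT

A 6-joint arm with a two-finger parallel gripper is mounted at the origin on the work surface; the furniture and walls round the work are solid. World frame = base frame: x ahead of the robot, y to its left, z up, the work surface at z = 0. Lengths are in mm, angles in rad, forces in N, time in s.
With the tool pointing down it reaches from about 350 to 975 mm from the base axis. Payload 7.1 kg.
Tool frame: the origin (TCP) lies at the very end of the fingers, on their centre line; the grasp point (between the pads) lies ctrl.hold_point_z behind it (ctrl.hold_point_z is the distance from the TCP to the grasp point, in mm); z points along the fingers, y is the line along which they close (so a half turn about z gives the same grasp; the last joint's range is limited). The gripper opens to 88 mm and grips with 3 to 60 N. Pads are 20 mm wide; open, the fingers measure 115 mm over their backs; the gripper's body (75 mm by 178 mm) begins 61 mm behind the grasp point.
Start: joints at [-1.299, 0.423, 1.63, -0, 1.089, -0.019], TCP at [179.217, -598.737, 199.975] pointing down, gripper open.
Joint ranges: [-3, 3], [-0.9, 2.11], [0.09, 2.58], [-1.31, 4.45], [0.11, 2.69], [-2.54, 2.54]. Speed limits (rad/s): [2.39, 2.39, 3.01, 3.14, 3.14, 3.14].

INTERFACE

Orientations are given as a rotation vector (axis times angle).
In Python, from workcell import ctrl gives the robot as it stands. The module is installed in compiled form; this text tells all that it offers.
- The arm moves only by the shell command python3 -m creep 'ROWS'. ROWS is JSON, a list of rows, each an object with "translation": the shift along the tool's x, y, z in mm, a list of three; "angular": the turn, a rotation vector about the tool's x, y, z in rad, a list of three; "jaw": the opening, from 0 (shut) to 1 (fully open). A call has exactly 8 rows; each row is the pose to reach, as a shift and turn from the pose commanded when the call began, along the tool's axes at that moment; what a row does not reach only later rows make up. A row lasts 1/8 s, in which the tool goes at most 62.5 mm and 10.7 degrees, less where a joint would pass 70% of its speed; a pose out of reach is approached as far as the arm can. A call with a gripper value outside its range is refused whole. The fingers move at their own pace and stop on an object; the grip force is fixed at half the most. Time passes only in rows, so rows that repeat a pose let the fingers close, or fill a call up. It gives the time, the measured TCP pose, the force, the opening and the grip force at its end, in the units of the state.
- ctrl.get_obs(): the state, without advancing time (a new reading comes with each control period).
- ctrl.get_image(name): name is "scene" or "side" or "wrist"; returns the picture (400x640x3 uint8, red, green, blue); there is no depth.
- ctrl.camera_info(name): a dict with "camera_matrix" (3x3 intrinsics, pixels), "world_from_camera" (4x4, takes a point from camera to world coordinates). Camera axes: x right, y up, looking along -z (the intrinsics and any distortion apply to the point x, -y, -z); pixel columns grow to the right and rows downward; lengths in mm; the calibration is good to about 2 mm. A picture is of the moment at which its call begins: read the wrist's pose just before it. camera_info takes no time and is no camera call; for the wrist camera it gives the pose at the moment of the call.
- ctrl.close_job(): hands the job in; it is judged then, once.
Trained networks look in the newest picture that a camera, given by its name, has taken for a name from the list of things; names that differ only in an ending like _2 or _b are one class to them, and where a whole thing is asked for, a point or a joint stands for the part that bears it (a point fixed in the world has none). Each returns a list of dicts, best first, with "score" (0 to 1); they miss things now and then, are a little off and sometimes report something else, mostly with a low value. They report only what shows in the picture. A call takes as long as a camera call.
- ctrl.look_for(camera, label): "rect" ([left, top, right, bottom] in pixels, round what is visible of it).
The state is a dict: "t": time; "qpos": joint angles; "qvel": joint speeds; "joint_torque": joint torques, N m; "ee_pos": TCP position; "orientation": TCP orientation; "ft_force": force on the tool from outside, world axes, zero at the start; "moment": the same for the moment, N m; "width": finger opening in mm; "grasp_force": force on a finger pad.
Only numpy, scipy, OpenCV 4.12 (cv2) and the standard library are available. Lean on these libraries where they do the work, as an engineer would, in place of code of your own. Each camera call takes 0.05 s, during which the arm holds its last target. There are 200 camera calls.

TASK

The tile on the drying stand lies tipped down at its front edge, so its coating would run. Take the wooden wedge and push it along the table, thin end first, under the round foot below the front of the board, until the board has come up level against its stop and sits firmly, so that it would not rock; feel for this and do not drive the wedge in hard. Leave it there, do not lift or hold the stand, board or tile yourself, and leave everything else where it stands.

Things in the scene. Friction and masses are not known exactly. Their poses are not given: they have to be found in the camera images.
- stand: Light wooden drying stand, fixed, 245 mm deep, 235 mm wide. Origin on the table straight below its steel foot; x axis runs level from the front (foot) to the hinge at the back, z up. Side rails (20 mm wide, 12 mm high; 34 mm rest blocks in front) run along y = -98 and +98 mm; between them the table is free from the front to x = 185 mm. The wedge comes in from the front, moving along +x.
- board_front (a point): Point in the stand's plywood board (250 x 208 x 10 mm, a 200 mm tile fixed in its rim), right above the foot, in mid-thickness: 50 mm up when the board is level, 42 mm at the start (0.04 rad nose-down). z axis square to the board. The hinge is at stand x = 200 mm, 50 mm up. At level the board's back lands on a stiff pad and it rises no farther. Its front edge is 15 mm before the foot.
- foot_mark (a point): Point on the table straight below the board's steel foot (round end, radius 8 mm). The foot is screwed out by an unmeasured amount: at level its lowest point is 12 to 18 mm up (8 mm lower at the start), so feel how far the wedge must go. It carries 4 to 6 N by weight; firmly seated it presses on the wedge with 8 to 20 N; over 35 N is too hard.
- wedge: Loose wooden wedge 153 x 40 mm, 0.17 kg. Origin on its underside at the thick end of the ramp, x axis to the thin end, z up. The ramp falls from 21 mm at x = 0 to 3 mm at the tip, x = 108 mm (1 in 6); from x = 0 to -45 mm it is 21 mm thick and carries the grip block. Ramp friction about 0.35: it does not spring out, and pushing takes 5 to 12 N while the board rises, 15 to 20 N once firmly seated.
- wedge_tip (a point): Middle of the lower edge of the wedge's thin end.
- wedge_block (a point): Point to grip on the wedge's upright grip block (26 mm along the wedge, 24 mm across, from 21 to 54 mm above its underside): on the block's middle, 40 mm above the underside, at wedge x = -25 mm.
- sanding_block: Cork sanding block 44 x 70 x 26 mm, leave alone. Origin under its middle.
- pot_rust: Rust-coloured paint pot, 56 mm wide, 55 mm high, leave alone. Origin under its middle.
- tape: Roll of masking tape lying flat, 103 mm wide, 25 mm high, leave alone. Origin under its middle.
- mist: Spray bottle, 37 mm wide, 139 mm high, leave alone. Origin under its middle.

How it is judged (in metres and radians):
At the end, for the whole second after the job is handed in: The board is level within 0.012 rad; the wedge lies flat on the table and at rest with its tip at least 40 mm past the foot (and within 50 mm of the stand's middle line), and the stand's foot presses on it with more than 7 N (angle between board_front's own z axis and vertical below 0.012 rad and contact force between wedge and stand above 7 N and x of wedge_tip in the frame of stand above 0.04 m and angle between wedge's own z axis and vertical below 0.05 rad and height (world z) of wedge below 0.004 m and linear speed of wedge below 0.01 m/s and y of wedge_tip in the frame of stand between -0.05 and 0.05 m); the robot touches nothing.
It fails at once if the wedge driven in too hard (foot presses on it with more than 35 N) (contact force between wedge and stand above 35 N).
It fails at once if the robot touches the stand, board or tile with more than 3 N (contact force between any of the fingers, the arm and stand above 3 N).
It fails at once if another thing on the table moved by more than 30 mm (distance of any of sanding_block, pot_rust, tape, mist from where it was at the start of the episode above 0.03 m).
It also fails if it takes over 62 s, if anything falls off the work surface, if the arm or the gripper's body presses on something with over 40 N, if the wrist force passes 120 N, or if a joint passes its speed limit or range.

## Working session

There is one attempt and no reset: what is moved stays moved. The work goes in short steps, Python scripts to look and compute and a shell command to move; the robot and the scene stay as the last step left them, time stands still between calls to the robot, and variables do not carry over. Pictures are saved under pics/ and viewed, at most 10 in all, crops included, and the job is handed in when it is done.

```bash
mkdir -p pics
cat > h.py <<'E'
import numpy as np, cv2
from workcell import ctrl
def ray(cam,u,v,z):
    i=ctrl.camera_info(cam);K=np.array(i["camera_matrix"]);T=np.array(i["world_from_camera"])
    d=np.linalg.inv(K)@[u,v,1]; d=T[:3,:3]@(d*[1,-1,-1]); o=T[:3,3]
    return o+d*(z-o[2])/d[2]
def proj(cam,p):
    i=ctrl.camera_info(cam);K=np.array(i["camera_matrix"]);T=np.array(i["world_from_camera"])
    c=T[:3,:3].T@(np.array(p)-T[:3,3]); c=c*[1,-1,-1]; q=K@c; return q[:2]/q[2]
def snap(cam,f):
    im=ctrl.get_image(cam); cv2.imwrite(f"pics/{f}.png",im[:,:,::-1]); return im
E
python3 - <<'E'
from h import *
print(ctrl.get_obs(),ctrl.hold_point_z)
for c in("scene","side","wrist"):
    snap(c,c+"0"); i=ctrl.camera_info(c); print(c,{k:np.round(v,3).tolist() if not isinstance(v,str) else v for k,v in i.items()})
    for l in("stand","foot_mark","wedge","wedge_tip","wedge_block","board_front"):
        print(c,l,[(np.round(d["rect"]).tolist(),round(d["score"],2)) for d in ctrl.look_for(c,l)[:2]])
E
```

```text
{'t': 0.0, 'qpos': array([-1.29899219e+00,  4.23829528e-01,  1.63067984e+00, -1.73300027e-05,
        1.08863857e+00, -1.90359979e-02]), 'qvel': array([-0.00098113,  0.00105492,  0.00019594, -0.00021053, -0.00017734,
        0.00129676]), 'joint_torque': array([ 2.98987070e-04, -5.44627047e+01, -2.73669219e+01,  6.45100814e-02,
        2.27206503e-02, -1.17235732e-04]), 'ee_pos': array([ 179.06037814, -598.17473663,  199.21280039]), 'orientation': array([-3.10690700e+00, -4.55031348e-01,  3.31691739e-04]), 'ft_force': array([ 0.29415884,  0.47707182, -0.65281929]), 'moment': array([ 0.02496451, -0.02591882,  0.02402915]), 'grasp_force': 0.0, 'width': 88.18446161726979} 18.700000000000003
scene {'camera_matrix': [[372.641, 0.0, 324.043], [0.0, 372.641, 200.862], [0.0, 0.0, 1.0]], 'world_from_camera': [[-0.6, 0.572, -0.56, -76.08], [-0.8, -0.432, 0.416, 511.565], [-0.004, 0.697, 0.717, 818.879], [0.0, 0.0, 0.0, 1.0]]}
scene stand [([230.0, 148.0, 329.0, 233.0], 0.7)]
scene foot_mark [([229.0, 146.0, 330.0, 228.0], 0.82)]
scene wedge [([346.0, 192.0, 398.0, 210.0], 0.63)]
scene wedge_ti
[... 429 characters left out ...]
], 0.73), ([328.0, 174.0, 372.0, 199.0], 0.28)]
side foot_mark [([216.0, 177.0, 313.0, 248.0], 0.84), ([216.0, 180.0, 316.0, 238.0], 0.42)]
side wedge []
side wedge_tip [([326.0, 175.0, 372.0, 200.0], 0.83)]
side wedge_block [([327.0, 173.0, 373.0, 201.0], 0.85)]
side board_front [([214.0, 178.0, 315.0, 239.0], 0.76), ([215.0, 178.0, 315.0, 251.0], 0.69)]
wrist {'camera_matrix': [[282.776, 0.0, 321.932], [0.0, 282.776, 199.02], [0.0, 0.0, 1.0]], 'world_from_camera': [[0.286, 0.93, 0.23, 243.525], [-0.958, 0.278, 0.069, -581.284], [0.001, -0.24, 0.971, 384.154], [0.0, 0.0, 0.0, 1.0]]}
wrist stand []
wrist foot_mark []
wrist wedge []
wrist wedge_tip []
wrist wedge_block []
wrist board_front []
```

View pics/scene0.png

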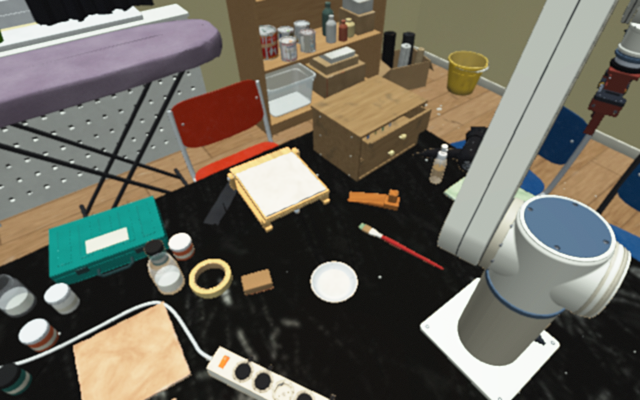

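View pics/side0.png

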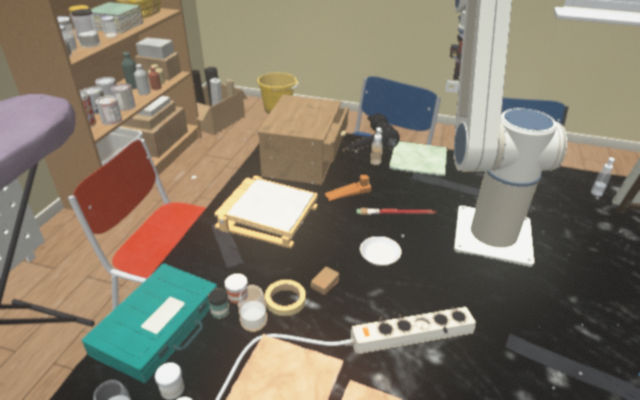

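The scene picture shows the stand at about (278,190) and the orange wedge at (372,199), with its thin end to the left and its block at (393,197). I need a closer look to see which side of the stand is the front.

Run:
```python
from h import *
a=cv2.imread("pics/scene0.png")[140:240,220:420]; b=cv2.imread("pics/side0.png")[165:260,200:390]
a=cv2.resize(a,None,fx=4,fy=4,interpolation=2)[:,:760];b=cv2.resize(b,(760,380)[::1],interpolation=2)
cv2.imwrite("pics/c1.png",cv2.resize(np.vstack([a[:300*1+100],b]),(584,600)))
cv2.imwrite("pics/ca.png",a); cv2.imwrite("pics/cb.png",b)
for p in[(230,180),(292,148),(329,190),(268,228)]: print(p,ray("scene",*p,40).round())
for p in[(348,202),(393,206)]: print(p,ray("scene",*p,0).round())
for p in[(327,197),(371,190)]: print("side",p,ray("side",*p,0).round())
```

```text
(230, 180) [779. 238.  40.]
(292, 148) [797.  -3.  40.]
(329, 190) [559.  21.  40.]
(268, 228) [541. 244.  40.]
(348, 202) [515. -19.   0.]
(393, 206) [ 420. -117.    0.]
side (327, 197) [533. -35.   0.]
side (371, 190) [ 401. -121.    0.]
```

View pics/ca.png

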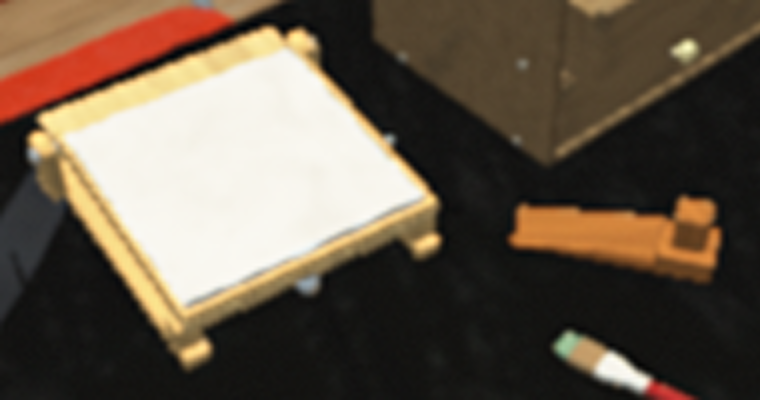

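View pics/cb.png

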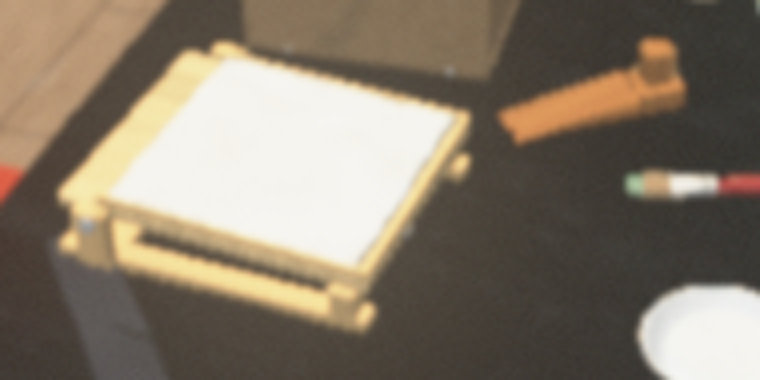

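```bash
python3 - <<'E'
from h import *
for p in[(357,181),(410,155),(314,150)]: print(p,ray("scene",*p,0).round(),proj("scene",ray("scene",*p,0)))
for p in[(357,145),(430,90)]: print(p,ray("scene",*p,180).round())
print("foot",ray("scene",297,211,7).round(),"mist",ray("scene",437,183,0).round())
E
python3 -m creep '[{"translation":[0,0,-60],"angular":[0,0,0],"jaw":1},{"translation":[60,0,-60],"angular":[0,0,0],"jaw":1},{"translation":[115,-20,-60],"angular":[0,0,0],"jaw":1},{"translation":[160,-60,-60],"angular":[0,0,0],"jaw":1},{"translation":[200,-105,-60],"angular":[0,0,0],"jaw":1},{"translation":[240,-150,-60],"angular":[0,0,0],"jaw":1},{"translation":[240,-200,-60],"angular":[0,0,0],"jaw":1},{"translation":[240,-200,-60],"angular":[0,0,0],"jaw":1}]'
```

```text
(357, 181) [ 571. -102.    0.] [357. 181.]
(410, 155) [ 561. -335.    0.] [410. 155.]
(314, 150) [785. -85.   0.] [314. 150.]
(357, 145) [541. -63. 180.]
(430, 90) [ 624. -454.  180.]
foot [572. 130.   7.] mist [ 409. -301.    0.]
t: 2.05
ee_pos: [351.1, -335.5, 260.0]
orientation: [-3.107, -0.459, 0.001]
ft_force: [0.3, -0.5, 0.4]
width: 88.0
grasp_force: 0.0
```

```bash
python3 -m creep '[{"translation":[25,-40,0],"angular":[0,0,0],"jaw":1},{"translation":[55,-90,0],"angular":[0,0,0],"jaw":1},{"translation":[85,-140,0],"angular":[0,0,0],"jaw":1},{"translation":[115,-190,0],"angular":[0,0,0],"jaw":1},{"translation":[145,-240,0],"angular":[0,0,0],"jaw":1},{"translation":[180,-290,0],"angular":[0,0,0],"jaw":1},{"translation":[180,-290,0],"angular":[0,0,0],"jaw":1},{"translation":[180,-290,0],"angular":[0,0,0],"jaw":1}]'
python3 - <<'E'
from h import *
im=snap("wrist","w1"); print(ctrl.camera_info("wrist")["world_from_camera"].round(3).tolist())
for l in("stand","wedge_tip","wedge_block","foot_mark"):
    print(l,[(np.round(d["rect"]).tolist(),round(d["score"],2)) for d in ctrl.look_for("wrist",l)[:2]])
E
```

```text
t: 3.05
ee_pos: [441.5, -9.5, 260.0]
orientation: [3.108, 0.456, -0.0]
ft_force: [-0.3, 1.0, -0.0]
width: 87.9
grasp_force: 0.0
[[0.285, 0.93, 0.23, 505.597], [-0.958, 0.277, 0.069, 7.454], [0.001, -0.24, 0.971, 444.08], [0.0, 0.0, 0.0, 1.0]]
stand [([157.0, 0.0, 349.0, 94.0], 0.66), ([2.0, 0.0, 70.0, 74.0], 0.4)]
wedge_tip [([343.0, 113.0, 399.0, 214.0], 0.59)]
wedge_block [([345.0, 116.0, 401.0, 214.0], 0.59)]
foot_mark [([163.0, 0.0, 353.0, 95.0], 0.89), ([0.0, 0.0, 70.0, 76.0], 0.49)]
```

View pics/w1.png

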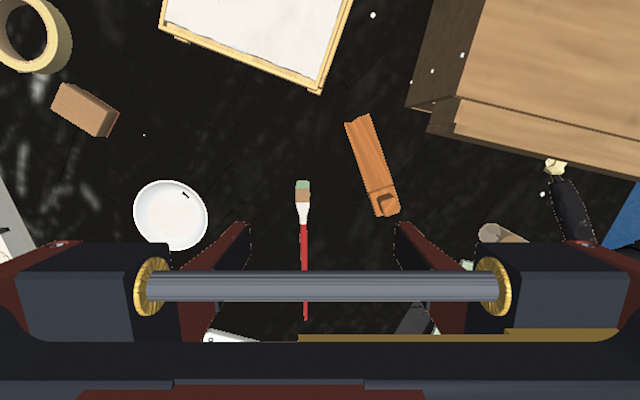

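The wrist view shows the wedge with its tip at about (357,118) and its block at (386,203). The front edge of the board runs from (161,25) to (318,88). Next I fit both models.

```bash
cat > fit.py <<'E'
from h import *
from scipy.optimize import least_squares, minimize
def P(cam,pts): 
    return np.array([proj(cam,p) for p in pts])
def tf(q,pts):
    c,s=np.cos(q[2]),np.sin(q[2]); pts=np.array(pts,float)
    return np.c_[q[0]+c*pts[:,0]-s*pts[:,1],q[1]+s*pts[:,0]+c*pts[:,1],pts[:,2]]
W1=[(x,y,z) for y in(-20,20) for x,z in((-45,0),(-45,21),(0,21),(108,3),(108,0))]
W2=[(x,y,z) for y in(-12,12) for x in(-38,-12) for z in(21,54)]
def wmask(cam,im):
    h=cv2.cvtColor(im,cv2.COLOR_RGB2HSV); m=((h[...,0]>=5)&(h[...,0]<=17)&(h[...,1]>140)&(h[...,2]>60)).astype(np.uint8)
    return m
def fitwedge(cam,im,q0):
    m=wmask(cam,im); u,v=P(cam,tf(q0,[(30,0,10)]))[0].astype(int)
    roi=np.zeros_like(m); cv2.circle(roi,(u,v),90,1,-1); n,l,st,_=cv2.connectedComponentsWithStats(m*roi)
    k=1+np.argmax(st[1:,4]); m=(l==k).astype(np.uint8); S=8
    x0,y0,w,h=st[k,:4]; x0-=15;y0-=15;w+=30;h+=30
    x0=max(x0,0);y0=max(y0,0); M=m[y0:y0+h,x0:x0+w].astype(float); h,w=M.shape
    def cost(q):
        r=np.zeros((h*S,w*S),np.uint8)
        for pts in(W1,W2):
            p=(P(cam,tf(q,pts))+.5-[x0,y0])*S
            cv2.fillConvexPoly(r,cv2.convexHull(np.round(p).astype(np.int32)),255)
        r=cv2.resize(r,(w,h),interpolation=cv2.INTER_AREA)/255.
        return np.abs(r-M).sum()
    best=min((minimize(cost,np.array(q0)+d,method="Nelder-Mead",options=dict(initial_simplex=np.array(q0)+d+np.array([[0,0,0],[12,0,0],[0,12,0],[0,0,.15]]))) for d in([0,0,0],[8,8,.1],[-8,-8,-.1])),key=lambda r:r.fun)
    return best.x,best.fun,M.sum()
E
python3 - <<'E'
from fit import *
B=[(-15,104,46.5),(-15,-104,46.5),(235,104,56.5),(235,-104,56.5)]
wp=[(161,25),(318,92)]; sp=[(266,220.5),(329,191),(230,170),(288,147)]
def f(q): return np.r_[P("wrist",tf(q,B[:2]))-wp, P("scene",tf(q,B))-sp].ravel()
for pr in ("all",): r=least_squares(f,[575,130,.08]); print("stand",r.x.round(3),r.fun.reshape(-1,2).round(1).tolist())
q=r.x; print("foot proj scene",P("scene",tf(q,[(0,0,8)])))
im=cv2.imread("pics/w1.png")[:,:,::-1].copy()
x=fitwedge("wrist",im,[455,-80,.65]);print(x)
im=cv2.imread("pics/scene0.png")[:,:,::-1].copy()
y=fitwedge("scene",im,[455,-80,.65]);print(y)
im=cv2.imread("pics/side0.png")[:,:,::-1].copy()
y=fitwedge("side",im,[455,-80,.65]);print(y)
w=x[0]
print("block",tf(w,[(-25,0,0),(108,0,0)]).round(1), "rel stand", w[2]-q[2])
E
```

```text
stand [ 5.74069e+02  1.30802e+02 -8.10000e-02] [[0.7, 2.3], [-1.9, -1.3], [-0.7, -1.1], [-0.3, 0.1], [-0.1, -3.3], [0.4, -2.1]]
foot proj scene [[296.36034781 210.61232984]]Traceback (most recent call last):
  File "<stdin>", line 8, in <module>
  File "fit.py", line 26, in fitwedge
    best=min((minimize(cost,np.array(q0)+d,method="Nelder-Mead",options=dict(initial_simplex=np.array(q0)+d+np.array([[0,0,0],[12,0,0],[0,12,0],[0,0,.15]]))) for d in([0,0,0],[8,8,.1],[-8,-8,-.1])),key=lambda r:r.fun)
  File "fit.py", line 26, in <genexpr>
    best=min((minimize(cost,np.array(q0)+d,method="Nelder-Mead",options=dict(initial_simplex=np.array(q0)+d+np.array([[0,0,0],[12,0,0],[0,12,0],[0,0,.15]]))) for d in([0,0,0],[8,8,.1],[-8,-8,-.1])),key=lambda r:r.fun)
              ~~~~~~~~^^^^^^^^^^^^^^^^^^^^^^^^^^^^^^^^^^^^^^^^^^^^^^^^^^^^^^^^^^^^^^^^^^^^^^^^^^^^^^^^^^^^^^^^^^^^^^^^^^^^^^^^^^^^^^^^^^^^^^^^^^^^^^^^^^^^^^^
    res = _minimize_neldermead(fun, x0, args, callback, bounds=bounds,
                               **options)
    fxe = func(xe)
    fx = function(np.copy(x), *(wrapper_args + args))
  File "fit.py", line 22, in cost
    p=(P(cam,tf(q,pts))+.5-[x0,y0])*S
       ~^^^^^^^^^^^^^^^
  File "fit.py", line 4, in P
    return np.array([proj(cam,p) for p in pts])
                     ~~~~^^^^^^^
  File "h.py", line 8, in proj
    i=ctrl.camera_info(cam);K=np.array(i["camera_matrix"]);T=np.array(i["world_from_camera"])
ValueError: time passes only in moves, steps and waits
```

```bash
python3 - <<'E'
s=open('h.py').read()
s=s.replace("def ray","_c={}\ndef ci(cam):\n    if cam not in _c: _c[cam]=ctrl.camera_info(cam)\n    return _c[cam]\ndef ray").replace("i=ctrl.camera_info(cam)","i=ci(cam)")
open('h.py','w').write(s)
E
python3 - <<'E'
from fit import *
wp=[(161,25),(318,92)]; sp=[(266,220.5),(329,191),(230,170),(288,147)]
for p in wp: print(ray("wrist",*p,46.5).round())
for p,z in zip(sp,(46.5,46.5,56.5,56.5)): print(ray("scene",*p,z).round())
im=cv2.imread("pics/w1.png")[:,:,::-1].copy()
x=fitwedge("wrist",im,[455,-80,.65]);print(x)
y=fitwedge("scene",cv2.imread("pics/scene0.png")[:,:,::-1].copy(),[455,-80,.65]);print(y)
y=fitwedge("side",cv2.imread("pics/side0.png")[:,:,::-1].copy(),[455,-80,.65]);print(y)
print("block",tf(x[0],[(-25,0,0),(108,0,0)]).round(1))
c=cv2.resize(im[0:110,140:360],None,fx=3.5,fy=3.5,interpolation=2); cv2.imwrite("pics/c2.png",c[:,:,::-1])
E
```

```text
[570. 237.  46.]
[550.  25.  46.]
[563. 236.  46.]
[551.  27.  46.]
[802. 222.  56.]
[791.  15.  56.]
(array([ 449.81403927, -102.07663977,    0.64603354]), np.float64(116.80000000000001), np.float64(2766.0))
(array([ 448.82348357, -102.20270322,    0.63127133]), np.float64(60.556862745098044), np.float64(761.0))
(array([ 453.39977181, -108.09911733,    0.71879971]), np.float64(224.16862745098038), np.float64(321.0))
block [[ 429.9 -117.1    0. ]
 [ 536.   -37.1    0. ]]
```

View pics/c2.png

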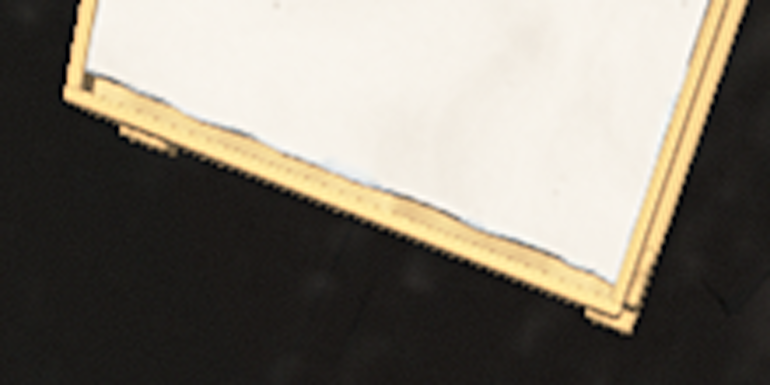

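The front edge runs from (64,97) to (628,308) in the crop, so the stand's yaw is about -0.065 and the foot is at about (574,131). The wedge fits from the wrist and scene cameras agree. I'll move above the grip block.

```bash
python3 -m creep '[{"translation":[-15,35,30],"angular":[0,0,-0.09],"jaw":1},{"translation":[-30,70,60],"angular":[0,0,-0.18],"jaw":1},{"translation":[-42,100,95],"angular":[0,0,-0.27],"jaw":1},{"translation":[-42,100,130],"angular":[0,0,-0.358],"jaw":1},{"translation":[-42,100,155],"angular":[0,0,-0.358],"jaw":1},{"translation":[-42,100,155],"angular":[0,0,-0.358],"jaw":1},{"translation":[-42,100,155],"angular":[0,0,-0.358],"jaw":1},{"translation":[-42,100,155],"angular":[0,0,-0.358],"jaw":1}]'
python3 - <<'E'
from fit import *
from scipy.spatial.transform import Rotation as R
im=snap("wrist","w2"); o=ctrl.get_obs()
x=fitwedge("wrist",im,[450,-102,.646]);print(x)
b=tf(x[0],[(-25,0,0)])[0]; Rt=R.from_rotvec(o["orientation"]).as_matrix()
print(o["ee_pos"],"block",b,"shift tool",Rt.T@(b-o["ee_pos"]),"tool yaw",np.arctan2(Rt[1,0],Rt[0,0]),o["ft_force"])
E
```

```text
t: 4.3
ee_pos: [430.4, -117.1, 106.1]
orientation: [2.977, 1.001, 0.003]
ft_force: [-0.0, 0.0, -0.7]
width: 88.1
grasp_force: 0.0
(array([370.   , -86.   ,   1.196]), np.float64(278.0), np.float64(278.0))
[ 430.33811925 -116.98476863  106.05529373] block [ 360.84792495 -109.26455506    0.        ] shift tool [-50.84415957 -48.3277855  105.90330833] tool yaw 0.6487869171779497 [-0.21213402  0.19966752  1.05483503]
```

View pics/w2.png

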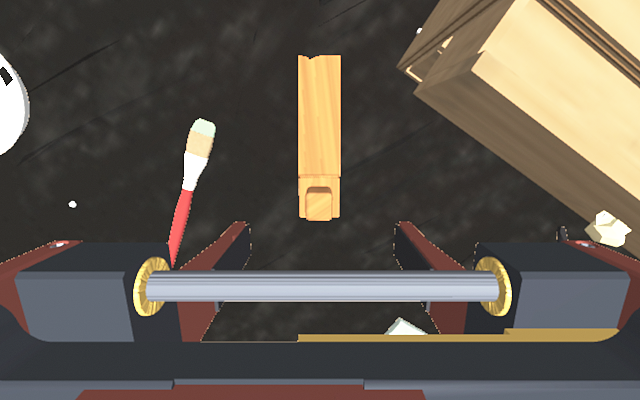

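The wedge lies centred between the fingers at column 319, with the block top at (319,206), about 3 mm ahead and 2 mm left. I'll go down and grip.

```bash
python3 -m creep '[{"translation":[3,-2,25],"angular":[0,0,0],"jaw":1},{"translation":[3,-2,50],"angular":[0,0,0],"jaw":1},{"translation":[3,-2,70],"angular":[0,0,0],"jaw":1},{"translation":[3,-2,80],"angular":[0,0,0],"jaw":1},{"translation":[3,-2,80],"angular":[0,0,0],"jaw":0.2},{"translation":[3,-2,80],"angular":[0,0,0],"jaw":0},{"translation":[3,-2,80],"angular":[0,0,0],"jaw":0},{"translation":[3,-2,80],"angular":[0,0,0],"jaw":0}]'
```

```text
t: 5.35
ee_pos: [431.0, -113.4, 25.4]
orientation: [2.977, 1.001, 0.001]
ft_force: [0.1, -0.1, 1.0]
width: 51.1
grasp_force: 0.0
```

```bash
python3 -m creep '[{"translation":[0,0,0],"angular":[0,0,0],"jaw":0},{"translation":[0,0,0],"angular":[0,0,0],"jaw":0},{"translation":[0,0,0],"angular":[0,0,0],"jaw":0},{"translation":[0,0,0],"angular":[0,0,0],"jaw":0},{"translation":[0,0,0],"angular":[0,0,0],"jaw":0},{"translation":[0,0,0],"angular":[0,0,0],"jaw":0},{"translation":[0,0,0],"angular":[0,0,0],"jaw":0},{"translation":[0,0,0],"angular":[0,0,0],"jaw":0}]'
```

```text
t: 6.35
ee_pos: [430.7, -113.3, 25.0]
orientation: [-2.978, -1.001, 0.0]
ft_force: [-0.3, 0.1, -0.0]
width: 24.0
grasp_force: 30.0
```

```bash
python3 -m creep '[{"translation":[-10,-8,-30],"angular":[0,0,0.1],"jaw":0},{"translation":[-37,-28,-30],"angular":[0,0,0.27],"jaw":0},{"translation":[-6,-68,-30],"angular":[0,0,0.44],"jaw":0},{"translation":[27,-112,-30],"angular":[0,0,0.6],"jaw":0},{"translation":[60,-155,-30],"angular":[0,0,0.714],"jaw":0},{"translation":[90,-195,-30],"angular":[0,0,0.714],"jaw":0},{"translation":[118,-232,-30],"angular":[0,0,0.714],"jaw":0},{"translation":[118,-232,-30],"angular":[0,0,0.714],"jaw":0}]'
python3 - <<'E'
from fit import *
from scipy.spatial.transform import Rotation as R
im=snap("wrist","w3"); o=ctrl.get_obs(); Rt=R.from_rotvec(o["orientation"]).as_matrix()
print(o["ee_pos"],np.arctan2(Rt[1,0],Rt[0,0]),o["ft_force"],o["width"],o["grasp_force"])
E
```

```text
t: 7.35
ee_pos: [384.8, 145.5, 55.0]
orientation: [-3.14, 0.095, -0.001]
ft_force: [-0.1, -1.5, -2.1]
width: 23.8
grasp_force: 30.0
[384.22858125 143.98501428  54.83275192] -0.06162674222251062 [-0.72543892 -0.3916317  -1.68796446] 23.757502257360294 29.99616175889969
```

View pics/w3.png

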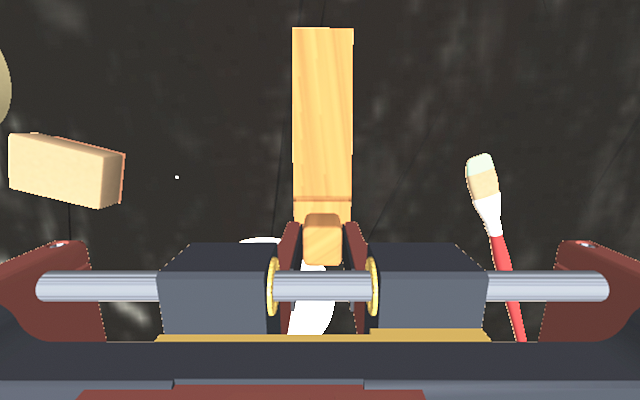

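```bash
python3 -m creep '[{"translation":[0,0,15],"angular":[0,0,0],"jaw":0},{"translation":[0,0,27],"angular":[0,0,0],"jaw":0},{"translation":[0,0,30],"angular":[0,0,0],"jaw":0},{"translation":[0,0,30],"angular":[0,0,0],"jaw":0},{"translation":[8,0,30],"angular":[0,0,0],"jaw":0},{"translation":[18,0,30],"angular":[0,0,0],"jaw":0},{"translation":[28,0,30],"angular":[0,0,0],"jaw":0},{"translation":[38,0,30],"angular":[0,0,0],"jaw":0}]'
python3 - <<'E'
from fit import *
im=snap("wrist","w4")
o=ctrl.get_obs(); print(o["ee_pos"],o["ft_force"])
x=fitwedge("wrist",im,[o["ee_pos"][0]+25,o["ee_pos"][1]-1,-.062]);print(x,tf(x[0],[(108,0,0)]))
E
```

```text
t: 8.4
ee_pos: [423.5, 140.3, 25.0]
orientation: [-3.14, 0.103, -0.0]
ft_force: [0.6, 0.7, -1.0]
width: 23.7
grasp_force: 30.0
[425.10350422 140.54804356  25.15750114] [ 1.29706875  0.78425097 -1.75513641]
(array([4.58103504e+02, 9.95480436e+01, 4.38000000e-01]), np.float64(125.0), np.float64(125.0)) [[555.90849128 145.35398755   0.        ]]
```

```bash
python3 -m creep '[{"translation":[5,0,0],"angular":[0,0,0],"jaw":0},{"translation":[10,0,0],"angular":[0,0,0],"jaw":0},{"translation":[15,0,0],"angular":[0,0,0],"jaw":0},{"translation":[20,0,0],"angular":[0,0,0],"jaw":0},{"translation":[25,0,0],"angular":[0,0,0],"jaw":0},{"translation":[30,0,0],"angular":[0,0,0],"jaw":0},{"translation":[34,0,0],"angular":[0,0,0],"jaw":0},{"translation":[38,0,0],"angular":[0,0,0],"jaw":0}]'
python3 -m creep '[{"translation":[3,0,0],"angular":[0,0,0],"jaw":0},{"translation":[6,0,0],"angular":[0,0,0],"jaw":0},{"translation":[9,0,0],"angular":[0,0,0],"jaw":0},{"translation":[11,0,0],"angular":[0,0,0],"jaw":0},{"translation":[13,0,0],"angular":[0,0,0],"jaw":0},{"translation":[15,0,0],"angular":[0,0,0],"jaw":0},{"translation":[17,0,0],"angular":[0,0,0],"jaw":0},{"translation":[19,0,0],"angular":[0,0,0],"jaw":0}]'
```

```text
t: 9.45
ee_pos: [460.6, 137.9, 25.0]
orientation: [-3.14, 0.102, 0.0]
ft_force: [0.3, 0.6, -0.7]
width: 23.4
grasp_force: 30.0
t: 10.45
ee_pos: [475.8, 136.2, 24.8]
orientation: [3.138, -0.103, -0.01]
ft_force: [-10.9, 1.3, 10.5]
width: 23.1
grasp_force: 30.0
```

```bash
python3 -m creep '[{"translation":[2,0,-0.5],"angular":[0,0,0],"jaw":0},{"translation":[4,0,-0.5],"angular":[0,0,0],"jaw":0},{"translation":[6,0,-1],"angular":[0,0,0],"jaw":0},{"translation":[7.5,0,-1],"angular":[0,0,0],"jaw":0},{"translation":[9,0,-1],"angular":[0,0,0],"jaw":0},{"translation":[10,0,-1],"angular":[0,0,0],"jaw":0},{"translation":[10,0,-1],"angular":[0,0,0],"jaw":0},{"translation":[10,0,-1],"angular":[0,0,0],"jaw":0}]'
```

```text
t: 11.45
ee_pos: [488.3, 135.8, 25.7]
orientation: [3.139, -0.102, -0.003]
ft_force: [-4.4, 0.4, -2.0]
width: 23.9
grasp_force: 30.0
```

```bash
python3 -m creep '[{"translation":[1,0,0],"angular":[0,0,0],"jaw":0},{"translation":[2,0,0],"angular":[0,0,0],"jaw":0},{"translation":[3,0,0],"angular":[0,0,0],"jaw":0},{"translation":[4,0,0],"angular":[0,0,0],"jaw":0},{"translation":[5,0,0],"angular":[0,0,0],"jaw":0},{"translation":[6,0,0],"angular":[0,0,0],"jaw":0},{"translation":[7,0,0],"angular":[0,0,0],"jaw":0},{"translation":[8,0,0],"angular":[0,0,0],"jaw":0}]'
```

```text
t: 12.45
ee_pos: [497.4, 135.5, 26.0]
orientation: [-3.14, 0.102, -0.0]
ft_force: [-4.5, 0.2, -3.1]
width: 23.5
grasp_force: 30.0
```

```bash
python3 -m creep '[{"translation":[1,0,0],"angular":[0,0,0],"jaw":0},{"translation":[2,0,0],"angular":[0,0,0],"jaw":0},{"translation":[3,0,0],"angular":[0,0,0],"jaw":0},{"translation":[4,0,0],"angular":[0,0,0],"jaw":0},{"translation":[5,0,0],"angular":[0,0,0],"jaw":0},{"translation":[6,0,0],"angular":[0,0,0],"jaw":0},{"translation":[7,0,0],"angular":[0,0,0],"jaw":0},{"translation":[8,0,0],"angular":[0,0,0],"jaw":0}]'
```

```text
t: 13.45
ee_pos: [505.3, 134.9, 26.0]
orientation: [3.14, -0.102, -0.0]
ft_force: [-4.0, 0.4, -3.1]
width: 23.6
grasp_force: 30.0
```

```bash
python3 -m creep '[{"translation":[1,0,0.4],"angular":[0,0,0],"jaw":0},{"translation":[2,0,0.7],"angular":[0,0,0],"jaw":0},{"translation":[3,0,0.7],"angular":[0,0,0],"jaw":0},{"translation":[4,0,0.7],"angular":[0,0,0],"jaw":0},{"translation":[5,0,0.7],"angular":[0,0,0],"jaw":0},{"translation":[6,0,0.7],"angular":[0,0,0],"jaw":0},{"translation":[7,0,0.7],"angular":[0,0,0],"jaw":0},{"translation":[8,0,0.7],"angular":[0,0,0],"jaw":0}]'
```

```text
t: 14.45
ee_pos: [511.3, 134.3, 24.9]
orientation: [3.139, -0.102, -0.006]
ft_force: [-10.7, 0.8, 0.7]
width: 23.9
grasp_force: 30.0
```

```bash
python3 -m creep '[{"translation":[0.5,0,0],"angular":[0,0,0],"jaw":0},{"translation":[1,0,0],"angular":[0,0,0],"jaw":0},{"translation":[1.5,0,0],"angular":[0,0,0],"jaw":0},{"translation":[2,0,0],"angular":[0,0,0],"jaw":0},{"translation":[2.5,0,0],"angular":[0,0,0],"jaw":0},{"translation":[3,0,0],"angular":[0,0,0],"jaw":0},{"translation":[3.5,0,0],"angular":[0,0,0],"jaw":0},{"translation":[4,0,0],"angular":[0,0,0],"jaw":0}]'
```

```text
t: 15.45
ee_pos: [512.1, 133.9, 24.8]
orientation: [3.138, -0.103, -0.015]
ft_force: [-19.2, 3.9, 10.9]
width: 23.4
grasp_force: 30.0
```

```bash
python3 -m creep '[{"translation":[-0.5,0,-0.2],"angular":[0,0,0],"jaw":0},{"translation":[-1,0,-0.4],"angular":[0,0,0],"jaw":0},{"translation":[-1.5,0,-0.5],"angular":[0,0,0],"jaw":0},{"translation":[-2,0,-0.6],"angular":[0,0,0],"jaw":0},{"translation":[-2.5,0,-0.6],"angular":[0,0,0],"jaw":0},{"translation":[-2.5,0,-0.6],"angular":[0,0,0],"jaw":0},{"translation":[-2.5,0,-0.6],"angular":[0,0,0],"jaw":0},{"translation":[-2.5,0,-0.6],"angular":[0,0,0],"jaw":0}]'
python3 - <<'E'
from fit import *
snap("scene","s5")
c=cv2.imread("pics/s5.png")[140:240,220:420]; cv2.imwrite("pics/s5c.png",cv2.resize(c,None,fx=4,fy=4,interpolation=2))
E
```

```text
t: 16.45
ee_pos: [512.2, 134.0, 24.9]
orientation: [3.139, -0.102, -0.008]
ft_force: [-9.4, 1.0, -5.2]
width: 23.7
grasp_force: 30.0
```

View pics/s5c.png

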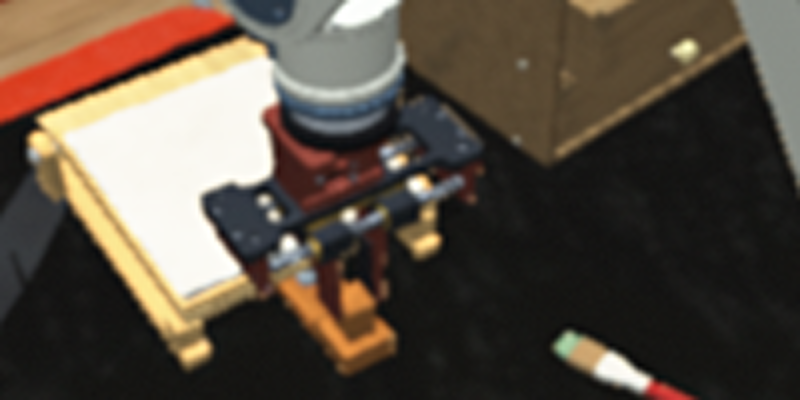

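The board's front edge has come up by about 10 crop pixels and the wedge is under the foot, with its block at (358,310). It stayed put as the load came off, so I'll relieve the rest and release.

```bash
python3 -m creep '[{"translation":[-0.5,0,0.1],"angular":[0,0,0],"jaw":0},{"translation":[-1,0,0.2],"angular":[0,0,0],"jaw":0},{"translation":[-1.5,0,0.3],"angular":[0,0,0],"jaw":0},{"translation":[-2,0,0.3],"angular":[0,0,0],"jaw":0},{"translation":[-2,0,0.3],"angular":[0,0,0],"jaw":0},{"translation":[-2,0,0.3],"angular":[0,0,0],"jaw":0.3},{"translation":[-2,0,0.3],"angular":[0,0,0],"jaw":0.5},{"translation":[-2,0,0.3],"angular":[0,0,0],"jaw":0.8}]'
```

```text
t: 17.5
ee_pos: [514.3, 134.8, 26.5]
orientation: [-3.139, 0.102, -0.005]
ft_force: [-0.8, 0.2, -1.0]
width: 43.3
grasp_force: 0.0
```

```bash
python3 -m creep '[{"translation":[0,0,0],"angular":[0,0,0],"jaw":0.8},{"translation":[0,0,0],"angular":[0,0,0],"jaw":0.8},{"translation":[0,0,0],"angular":[0,0,0],"jaw":0.8},{"translation":[0,0,-10],"angular":[0,0,0],"jaw":0.8},{"translation":[0,0,-30],"angular":[0,0,0],"jaw":0.8},{"translation":[-15,0,-60],"angular":[0,0,0],"jaw":0.8},{"translation":[-50,0,-90],"angular":[0,0,0],"jaw":0.8},{"translation":[-90,0,-120],"angular":[0,0,0],"jaw":0.8}]'
python3 -m creep '[{"translation":[-20,0,-30],"angular":[0,0,0],"jaw":0.8},{"translation":[-40,0,-50],"angular":[0,0,0],"jaw":0.8},{"translation":[-40,0,-50],"angular":[0,0,0],"jaw":0.8},{"translation":[-40,0,-50],"angular":[0,0,0],"jaw":0.8},{"translation":[-40,0,-50],"angular":[0,0,0],"jaw":0.8},{"translation":[-40,0,-50],"angular":[0,0,0],"jaw":0.8},{"translation":[-40,0,-50],"angular":[0,0,0],"jaw":0.8},{"translation":[-40,0,-50],"angular":[0,0,0],"jaw":0.8}]'
python3 - <<'E'
from fit import *
im=snap("wrist","w6"); s=snap("scene","s6")
print(fitwedge("scene",s,[537,133,-.07]))
print(fitwedge("wrist",im,[537,133,-.07]))
v=lambda a,x,y,w,h: cv2.resize(a[y:y+h,x:x+w],(640,300),interpolation=2)
cv2.imwrite("pics/c6.png",np.vstack([v(im,160,0,320,150),v(s,220,140,160,75+10)])[:,:,::-1])
E
```

```text
t: 18.5
ee_pos: [422.4, 140.4, 146.9]
orientation: [-3.14, 0.103, -0.001]
ft_force: [-0.1, 0.5, 0.5]
width: 70.3
grasp_force: 0.0
t: 19.5
ee_pos: [383.0, 142.9, 195.3]
orientation: [3.14, -0.103, -0.001]
ft_force: [-0.5, 0.3, 0.1]
width: 70.6
grasp_force: 0.0
(array([ 5.37e+02,  1.33e+02, -7.00e-02]), np.float64(494.0), np.float64(494.0))
(array([ 5.37639980e+02,  1.31337686e+02, -5.19114398e-02]), np.float64(637.686274509804), np.float64(2343.0))
```

View pics/c6.png

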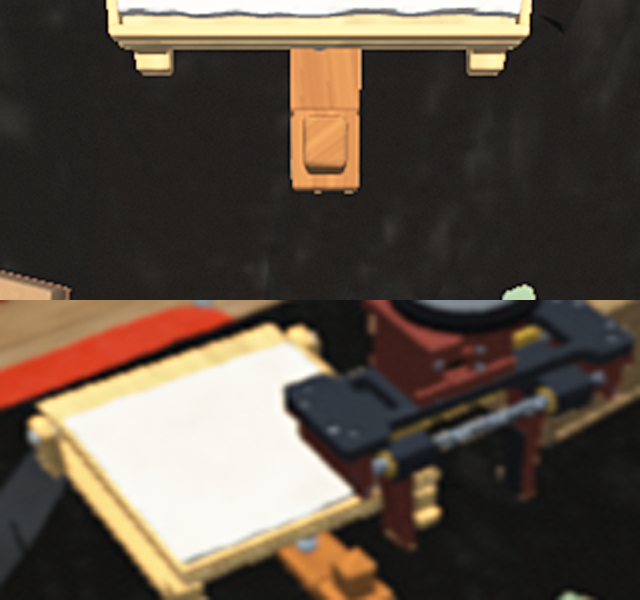

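The wedge sits square under the foot. In the wrist half its block is at (325,143), midway between the rest blocks, and the board's front edge is level. The push force rose from about 4 N to 19 N while the wedge moved less than 1 mm, which matches the firm seat described, so I'm handing in.

```bash
python3 -c "
from workcell import ctrl
print(ctrl.close_job())"
```

```text
the job is handed in; nothing more can be done
None
```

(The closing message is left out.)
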